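# Find the lid that fits the enamel pot

### The arm

A 6-joint arm with a two-finger parallel gripper is mounted at the origin on the work surface. World frame = base frame: x ahead of the robot, y to its left, z up, the work surface at z = 0. Lengths are in mm, angles in rad, forces in N, time in s.
With the tool pointing down it reaches from about 275 to 1000 mm from the base axis. Payload 8.4 kg.
Tool frame: the origin (TCP) lies midway between the tips of the shut fingers; the grasp point (between the pads) lies 19 mm behind it; z points along the fingers, y is the line along which they close (so a half turn about z gives the same grasp; the last joint's range is limited). The gripper opens to 85 mm and grips with 20 to 120 N. Pads are 22 mm wide; open, the fingers measure 114 mm over their backs; the gripper's body (76 mm by 85 mm) begins 54 mm behind the grasp point. The pads swing forward as they close: fully open they stand 13 mm farther back than shut.
Start: joints at [1.258, 0.353, 1.633, -0, 1.155, -0.002], TCP at [191.136, 595.059, 231.281] pointing down, gripper open.
Joint ranges: [-2.63, 2.63], [-0.92, 2.1], [0.06, 2.66], [-1.3, 4.44], [0, 2.69], [-3.02, 3.02]. Speed limits (rad/s): [2.22, 2.22, 2.79, 3.14, 3.14, 3.14].

### API

Orientations are given as [roll, pitch, yaw] about the fixed x, y, z axes, in that order (R = Rz(yaw) Ry(pitch) Rx(roll)).
In Python, from rig import monitor, imaging, r gives the robot as it stands.
- The arm moves only by the tool drive_tool, never from a script. Its argument "plan" is a list of rows, each an object of numbers: "x", "y", "z": the shift along the tool's x, y, z in units of 50 mm (1.0 is 50 mm); "ax", "ay", "az": the turn, a rotation vector about the tool's x, y, z in units of 6 degrees (1.0 is 6 degrees); "hand": the finger opening in mm, from 0 to 85.4. In form: [{"x": .., "y": .., "z": .., "ax": .., "ay": .., "az": .., "hand": ..}, ...]. A call has 1 to 8 rows; each row is the pose to reach, as a shift and turn from the pose commanded when the call began, along the tool's axes at that moment; what a row does not reach only later rows make up. A row lasts 1/10 s, in which the tool goes at most 50 mm and 8.59 degrees, less where a joint would pass 70% of its speed; a pose out of reach is approached as far as the arm can. A call with a gripper value outside its range is refused whole. The fingers move at their own pace and stop on an object; "grip_force" is the grip in N (left out, the last holds). Time passes only in rows, so rows that repeat a pose let the fingers close. It gives the time, the measured TCP pose, the force, the opening and the grip force at its end, in the units of the state.
- monitor.sense(): the state, without advancing time (a new reading comes with each control period).
- imaging.grab_frame(name): name is "scene" or "top" or "wrist"; returns the picture (400x640x3 uint8, red, green, blue); there is no depth.
- imaging.camera_info(name): a dict with "mtx" (3x3 intrinsics, pixels), "R" (3x3) and "t" (3): a world point X has camera coordinates R X + t. Camera axes: x right, y down, z forward; pixel columns grow to the right and rows downward; lengths in mm; the calibration is good to about 2 mm. A picture is of the moment at which its call begins: read the wrist's pose just before it. camera_info takes no time and is no camera call; for the wrist camera it gives the pose at the moment of the call.
- r.sign_off(): hands the job in; it is judged then, once.
The state is a dict: "clock": time; "qpos": joint angles; "qvel": joint speeds; "joint_efforts": joint torques, N m; "eef_pos": TCP position; "tcp_rot": TCP orientation; "contact_force": force on the tool from outside, world axes, zero at the start; "wrist_torque": the same for the moment, N m; "opening": opening from 0.0 (shut) to 1.0 (fully open); "grasp_force": force on a finger pad.
Only numpy, scipy, OpenCV 4.12 (cv2) and the standard library are available. Lean on these libraries where they do the work, as an engineer would, in place of code of your own. Each camera call takes 0.05 s, during which the arm holds its last target. There are 200 camera calls.

### The job

The small cream enamel pot on the tiled ledge has lost its lid among three look-alikes. Pick the one lid that fits its mouth and set it gently, without dropping it, fully home on the rim. Leave the pot standing where it is and the other two lids lying knob-up on the tiles.

Things in the scene. Friction and masses are not known exactly. Their poses are not given: they have to be found in the camera images.
- pot_mouth (a point): Centre of the open mouth of the cream enamel pot, level with the rim top, 90 mm above the ledge; z is up. Pot round, 108 mm outside, mouth 100 mm inside diameter, 0.9 kg, standing loose; two blue loop handles reach 78 mm from its axis along its y, ending 18 mm below the rim. Rack, tagine (210 mm tall) and whisk stand outside the work: more than 0.38 m left or right, or beyond x = 0.75 m.
- lid_medium_knob (a point): Grip point of the medium lid, the one that fits: blue flange 114 mm in diameter, below it a cream plug 20 mm deep tapering 93 to 76 mm, self-centring in the mouth; upright wooden knob 24 mm in diameter, 44 mm tall. The point is on the axis, 18 mm below the knob top, 26 above the flange top, 54 above the plug bottom (ledge), 34 above the rim when home. z up, yaw free. 0.15-0.27 kg.
- lid_small_knob (a point): Grip point of the small lid, on its axis, 54 mm above its underside: same build, colours and knob as the medium lid, flange 88 mm in diameter (it would drop into the pot). z up. 0.14 kg.
- lid_large_knob (a point): Grip point of the large lid, on its axis, 54 mm above its underside: same build, colours and knob as the medium lid, flange 142 mm in diameter, plug 125 to 114 mm (too wide to enter the pot). z up. 0.28 kg.
Mind the look-alikes: they are no part of the job. What is shaped like the part that bears lid_medium_knob but green, pink or purple is not meant.

How it is judged:
By the outcome, as a careful person would: the job done as asked, in the order asked, and still so for the second after the job is handed in, with the robot touching nothing.
It also fails if it takes over 35 s, if anything falls off the work surface, if the arm or the gripper's body presses on something with over 40 N, if the wrist force passes 120 N, or if a joint passes its speed limit or range.

## Working session

There is one attempt and no reset: what is moved stays moved. The work goes in short steps, Python scripts to look and compute and a tool call to move; the robot and the scene stay as the last step left them, time stands still between calls to the robot, and variables do not carry over. Pictures are saved under pics/ and viewed, at most 10 in all, crops included, and the job is handed in when it is done.

Besides the shell and the picture viewer there is one more tool, called by a JSON object that holds its "op" and its "data", one argument or row to a line. drive_tool: Moves the arm, as the interface text tells. Its arguments: {"type":"object","properties":{"plan":{"type":"array","items":{"type":"object","properties":{"x":{"type":"number"},"y":{"type":"number"},"z":{"type":"number"},"ax":{"type":"number"},"ay":{"type":"number"},"az":{"type":"number"},"hand":{"type":"number"}}}},"grip_force":{"type":"number"}},"required":["plan"]}

```bash
mkdir -p pics; ls; python3 - <<'E'
from rig import monitor, imaging, r
import cv2
s=monitor.sense(); print(s)
for n in("top","scene"):
    i=imaging.grab_frame(n); cv2.imwrite(f"pics/{n}0.png",i[:,:,::-1]); c=imaging.camera_info(n); print(n,c)
E
```

```text
pics
{'clock': 0.0, 'qpos': array([ 1.25755554e+00,  3.53664683e-01,  1.63414969e+00,  1.93594381e-05,
        1.15521108e+00, -2.40968850e-03]), 'qvel': array([-5.84707661e-05,  4.14704366e-04, -1.68644749e-03, -4.17367873e-04,
        9.06320341e-04, -8.83815219e-04]), 'joint_efforts': array([-2.20376714e-03, -6.05248547e+01, -3.42077422e+01, -5.94440780e-05,
        9.27978486e-03, -1.96749608e-05]), 'eef_pos': array([191.00516051, 594.58338113, 230.54470714]), 'tcp_rot': array([-3.14015990e+00, -2.11528970e-05,  2.83075371e+00]), 'contact_force': array([ 0.69177071, -0.41608063,  0.58016253]), 'wrist_torque': array([0.01378325, 0.038942  , 0.06559701]), 'grasp_force': 0.0, 'opening': 0.9985451368634609}
top {'mtx': array([[439.73903723,   0.        , 322.99892286],
       [  0.        , 439.73903723, 198.88001654],
       [  0.        ,   0.        ,   1.        ]]), 'R': array([[ 0.01723765, -0.99960287, -0.02229254],
       [-0.98571094, -0.01325316, -0.16792348],
       [ 0.16756134,  0.02486861, -0.98554794]]), 't': array([  1.73247063, 475.6797049 , 925.05289879])}
scene {'mtx': array([[485.02618431,   0.        , 312.89286346],
       [  0.        , 485.02618431, 195.21368356],
       [  0.        ,   0.        ,   1.        ]]), 'R': array([[ 0.1166884 ,  0.99316487,  0.00271327],
       [ 0.82231177, -0.09508189, -0.56103724],
       [-0.5569445 ,  0.06769769, -0.82778611]]), 't': array([ -22.25157829, -321.23267892, 1481.82916334])}
```

View pics/top0.png

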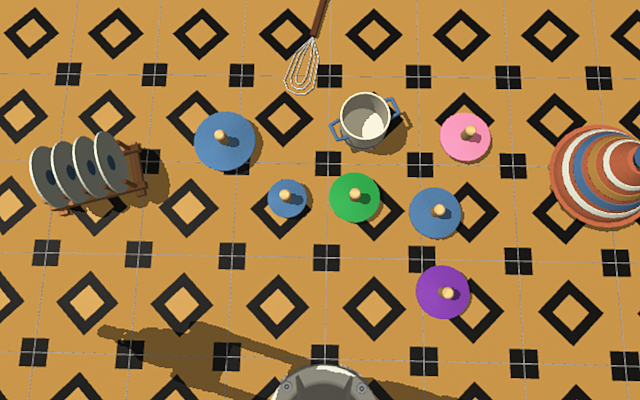

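View pics/scene0.png

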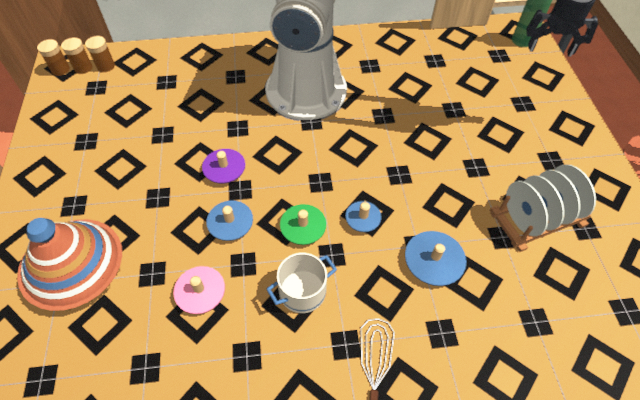

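Top view: blue discs are at (225,141) (largest), (287,199) (smallest) and (435,213) (middle). The pot is at (366,117). The look-alikes are green (355,197), pink (465,137) and purple (443,292). The scene view agrees, with the middle blue lid at (230,221) and the pot at (302,280). I'll choose the lid by measured flange diameter.

```bash
cat > h.py <<'E'
import numpy as np, cv2
from rig import monitor, imaging, r
def ray(c,p):
    d=c["R"].T@np.linalg.solve(c["mtx"],[p[0],p[1],1.]); return -c["R"].T@c["t"],d
def plane(c,p,z):
    o,d=ray(c,p); return o+d*(z-o[2])/d[2]
def cross(c1,p1,c2,p2):
    o1,d1=ray(c1,p1);o2,d2=ray(c2,p2)
    s=np.linalg.lstsq(np.c_[d1,-d2],o2-o1,rcond=None)[0]
    a,b=o1+s[0]*d1,o2+s[1]*d2; return (a+b)/2,np.linalg.norm(a-b)
def blobs(m,amin=150):
    cs,_=cv2.findContours(m,cv2.RETR_EXTERNAL,cv2.CHAIN_APPROX_NONE)
    return [x[:,0,:] for x in cs if cv2.contourArea(x)>amin]
def circ(c,pts,z):
    q=np.array([plane(c,p,z)[:2] for p in pts]); 
    for _ in range(3):
        s=np.linalg.lstsq(np.c_[2*q,np.ones(len(q))],(q**2).sum(1),rcond=None)[0]
        R=np.sqrt(s[2]+s[0]**2+s[1]**2); e=abs(np.hypot(*(q-s[:2]).T)-R); q=q[e<max(2,np.percentile(e,85))]
    return s[:2],2*R
E
python3 - <<'E'
from h import *
for n in("top","scene"):
    i=cv2.imread(f"pics/{n}0.png"); c=imaging.camera_info(n); h=cv2.cvtColor(i,cv2.COLOR_BGR2HSV)
    blue=cv2.inRange(h,(100,90,60),(118,255,255))
    for b in blobs(blue):
        print(n,"blue px",b.mean(0).round(),*circ(c,b,28))
    wood=cv2.inRange(h,(12,60,150),(28,200,255))
    for u,v in {"top":[(435,213),(287,199),(225,141)],"scene":[(230,221),(363,216),(436,257)]}[n]:
        print(n,(u,v))
    cream=cv2.inRange(h,(10,0,90),(40,90,255))
    for b in blobs(cream,300): print("cream",b.mean(0).round(),cv2.boundingRect(b))
a=cv2.imread("pics/top0.png");b=cv2.imread("pics/scene0.png")
f=lambda i,x,y:cv2.resize(i[y:y+80,x:x+100],None,fx=4,fy=4,interpolation=cv2.INTER_NEAREST)
cv2.imwrite("pics/crop.png",np.vstack([np.hstack([f(a,385,173)[:300],f(a,316,80)[:300]]),np.hstack([f(b,180,181)[:300],f(b,252,240)[:300]])]))
E
```

```text
top blue px [435. 212.] [ 451.13741884 -236.72755816] 109.45676848094095
top blue px [287. 198.] [478.42507534  90.12190677] 84.31968128563236
top blue px [598. 174.] [ 550.51901586 -631.04953923] 171.69762612471075
top blue px [224. 141.] [609.5143748 237.4711465] 137.7113263929093
top (435, 213)
top (287, 199)
top (225, 141)
cream [320. 377.] (271, 343, 105, 57)
cream [619. 162.] (603, 139, 37, 52)
cream [592. 175.] (562, 129, 78, 90)
cream [364. 120.] (340, 92, 51, 56)
cream [303.  71.] (259, 37, 84, 58)
scene blue px [435. 258.] [613.68967334 238.31302309] 137.88532099278004
scene blue px [ 70. 265.] [ 504.24365657 -625.53094911] 170.74626531812842
scene blue px [ 40. 230.] [ 430.2818329  -691.92567057] 65.05441005253891
scene blue px [363. 215.] [481.54699327  90.0744177 ] 86.86646885153938
scene blue px [229. 220.] [ 455.26640281 -237.78189659] 109.35766115478387
scene (230, 221)
scene (363, 216)
scene (436, 257)
cream [376. 351.] (358, 318, 38, 70)
cream [301. 282.] (276, 252, 53, 61)
cream [ 56. 247.] (27, 222, 52, 44)
cream [ 74. 268.] (21, 221, 91, 78)
cream [549. 201.] (506, 164, 91, 72)
cream [626.  20.] (600, 0, 40, 55)
cream [275.  35.] (96, 0, 340, 131)
```

View pics/crop.png

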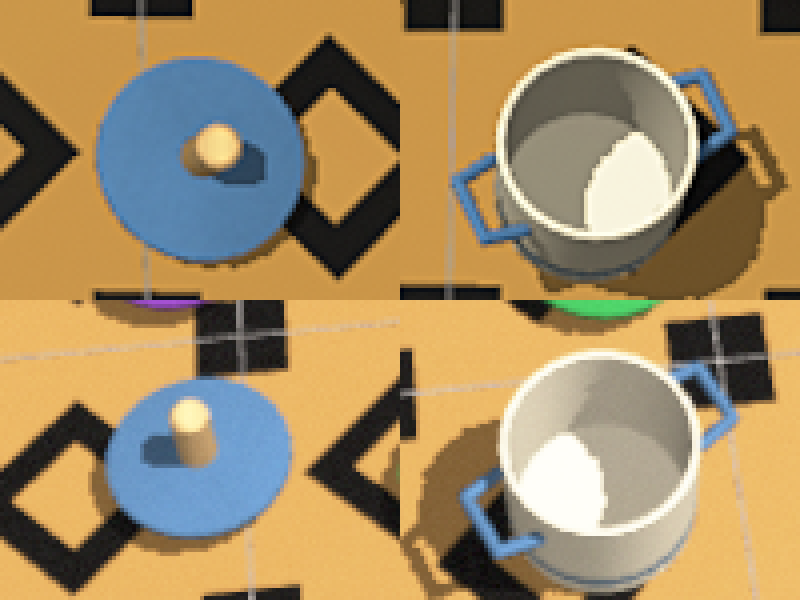

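The crop shows the middle blue lid, with its knob top at about (439,210) in top and (227,209) in scene, and the empty pot with its rim centred at about (365,116) and (301,275). Candidates by flange diameter (masks read about 4 mm small):

| Lid | Top pixel | Measured flange |
|---|---|---|
| Blue | (435,213) | ~110 mm, **medium, chosen** |
| Blue | (287,199) | ~86 mm, small |
| Blue | (225,141) | ~138 mm, large |

The green, pink and purple ones are out by colour.

```bash
python3 - <<'E'
from h import *
C={n:imaging.camera_info(n) for n in("top","scene")}
I={n:cv2.imread(f"pics/{n}0.png") for n in C}
P={}
for n,(ku,kv),(pu,pv) in (("top",(439,210),(365,116)),("scene",(227,206),(301,275))):
    h=cv2.cvtColor(I[n],cv2.COLOR_BGR2HSV)
    bl=[b for b in blobs(cv2.inRange(h,(100,90,60),(118,255,255))) if abs(b.mean(0)-[ku,kv]).max()<16][0]
    P[n]=[np.array(cv2.fitEllipse(bl)[0])]
    g=cv2.inRange(h,(15,0,190),(40,75,255)); m=np.zeros_like(g); cv2.circle(m,(pu,pv),29,255,-1); g&=m
    # outermost rim: first bright pixel going inward along rays in upper 240 deg
    pts=[]
    for a in np.radians(np.arange(150,391,4)):
        for rr in np.arange(29,18,-.25):
            u,v=pu+rr*np.cos(a),pv+rr*np.sin(a)
            if g[int(round(v)),int(round(u))]: pts.append((u,v));break
    e,D=circ(C[n],pts,90); print(n,"pot",e,D,len(pts))
    X=C[n]["R"]@np.array([*e,90])+C[n]["t"]; p=C[n]["mtx"]@X; P[n].append(p[:2]/p[2])
    print(n,"flange",plane(C[n],P[n][0],28),P[n])
for k in(0,1): print(cross(C["top"],P["top"][k],C["scene"],P["scene"][k]))
s=monitor.sense();w=imaging.camera_info("wrist")
from scipy.spatial.transform import Rotation as Ro
T=Ro.from_euler("xyz",s["tcp_rot"]).as_matrix();print(T.round(3));print("wrist cam in tool",(T.T@(-w["R"].T@w["t"]-s["eef_pos"])).round(1),(w["R"]@T).round(2),w["mtx"].round())
E
```

```text
top pot [650.27124186 -78.37460101] 107.43147382078385 61
top flange [ 450.66091623 -236.98106775   28.        ] [array([434.74987793, 212.47454834]), array([364.61522768, 115.26673837])]
scene pot [650.26981588 -78.85553635] 108.38079279411092 61
scene flange [ 456.549385   -238.11503329   28.        ] [array([229.05667114, 220.16368103]), array([301.49051146, 274.74154971])]
(array([ 451.7466695 , -238.93746932,   20.23475453]), np.float64(0.32894133122097696))
(array([650.26997933, -78.6166958 ,  89.93204633]), np.float64(0.4774410020933772))
[[-0.952  0.306 -0.   ]
 [ 0.306  0.952 -0.001]
 [ 0.    -0.001 -1.   ]]
wrist cam in tool [  66.1   -1.  -143.1] [[-0.    1.    0.  ]
 [-0.96 -0.   -0.27]
 [-0.27 -0.    0.96]] [[319.   0. 318.]
 [  0. 319. 202.]
 [  0.   0.   1.]]
```

{"op": "drive_tool", "data": {
  "plan": [
    {"x": -1,"y": -1.4,"z": 0,"hand": 85},
    {"x": -10,"y": -14.2,"z": 0.6},
    {"x": -10,"y": -14.2,"z": 0.6},
    {"x": -10,"y": -14.2,"z": 0.6},
    {"x": -10,"y": -14.2,"z": 0.6},
    {"x": -10,"y": -14.2,"z": 0.6},
    {"x": -10,"y": -14.2,"z": 0.6},
    {"x": -10,"y": -14.2,"z": 0.6}
  ]
}}

```text
invalid input
```

{"op": "drive_tool", "data": {
  "plan": [
    {"x": -10,"y": -14.2,"z": 0.6,"ax": 0,"ay": 0,"az": 0,"hand": 85},
    {"x": -10,"y": -14.2,"z": 0.6,"ax": 0,"ay": 0,"az": 0,"hand": 85},
    {"x": -10,"y": -14.2,"z": 0.6,"ax": 0,"ay": 0,"az": 0,"hand": 85},
    {"x": -10,"y": -14.2,"z": 0.6,"ax": 0,"ay": 0,"az": 0,"hand": 85},
    {"x": -10,"y": -14.2,"z": 0.6,"ax": 0,"ay": 0,"az": 0,"hand": 85},
    {"x": -10,"y": -14.2,"z": 0.6,"ax": 0,"ay": 0,"az": 0,"hand": 85},
    {"x": -10,"y": -14.2,"z": 0.6,"ax": 0,"ay": 0,"az": 0,"hand": 85},
    {"x": -10,"y": -14.2,"z": 0.6,"ax": 0,"ay": 0,"az": 0,"hand": 85}
  ],
  "grip_force": 40
}}

```text
clock: 0.9
eef_pos: [310.3, 211.6, 217.4]
tcp_rot: [3.142, 0.0, 2.832]
contact_force: [0.6, -0.5, -0.0]
opening: 0.995
grasp_force: 0.0
```

{"op": "drive_tool", "data": {
  "plan": [
    {"x": -5,"y": -7,"z": 0.3,"ax": 0,"ay": 0,"az": 0,"hand": 85},
    {"x": -5,"y": -7,"z": 0.3,"ax": 0,"ay": 0,"az": 0,"hand": 85},
    {"x": -5,"y": -7,"z": 0.3,"ax": 0,"ay": 0,"az": 0,"hand": 85},
    {"x": -5,"y": -7,"z": 0.3,"ax": 0,"ay": 0,"az": 0,"hand": 85},
    {"x": -5,"y": -7,"z": 0.3,"ax": 0,"ay": 0,"az": 0,"hand": 85},
    {"x": -5,"y": -7,"z": 0.3,"ax": 0,"ay": 0,"az": 0,"hand": 85},
    {"x": -5,"y": -7,"z": 0.3,"ax": 0,"ay": 0,"az": 0,"hand": 85},
    {"x": -5,"y": -7,"z": 0.3,"ax": 0,"ay": 0,"az": 0,"hand": 85}
  ],
  "grip_force": 40
}}

```text
clock: 1.7
eef_pos: [432.1, -169.6, 203.4]
tcp_rot: [3.141, 0.0, 2.83]
contact_force: [1.2, -0.3, -0.9]
opening: 0.993
grasp_force: 0.0
```

{"op": "drive_tool", "data": {
  "plan": [
    {"x": -0.2,"y": 0,"z": 0,"ax": 0,"ay": 0,"az": 0,"hand": 85},
    {"x": -0.2,"y": 0,"z": 0,"ax": 0,"ay": 0,"az": 0,"hand": 85},
    {"x": -0.2,"y": 0,"z": 0,"ax": 0,"ay": 0,"az": 0,"hand": 85},
    {"x": -0.2,"y": 0,"z": 0,"ax": 0,"ay": 0,"az": 0,"hand": 85}
  ]
}}

```text
clock: 2.1
eef_pos: [440.9, -168.9, 203.4]
tcp_rot: [3.141, -0.001, 2.832]
contact_force: [-0.2, -0.1, -0.4]
opening: 0.991
grasp_force: 0.0
```

```bash
cat >> h.py <<'E'
from scipy.spatial.transform import Rotation as Ro
def go(target):
    s=monitor.sense(); T=Ro.from_euler("xyz",s["tcp_rot"]).as_matrix()
    print("tcp",s["eef_pos"].round(1),"t",s["clock"],"F",s["contact_force"].round(1),"tool shift/50:",(T.T@(np.array(target)-s["eef_pos"])/50).round(3))
E
python3 - <<'E'
from h import *
go((453,-238,200)); c=imaging.camera_info("wrist"); i=imaging.grab_frame("wrist")[:,:,::-1].copy(); cv2.imwrite("pics/w1.png",i)
h=cv2.cvtColor(i,cv2.COLOR_BGR2HSV)
for b in blobs(cv2.inRange(h,(100,90,60),(118,255,255)),400): print(b.mean(0).round(),circ(c,b,28),circ(c,b,26))
E
```

```text
tcp [ 440.9 -168.9  203.4] t 2.1 F [-0.2 -0.1 -0.4] tool shift/50: [-0.652 -1.242  0.067]
[258. 210.] (array([ 452.15541406, -238.89742974]), np.float64(110.63463546053968)) (array([ 452.62273738, -239.45652985]), np.float64(111.32916442349105))
[578. 140.] (array([478.81362575,  84.31063584]), np.float64(85.02609427728423)) (array([479.44830082,  85.7805329 ]), np.float64(85.5598609845721))
```

View pics/w1.png

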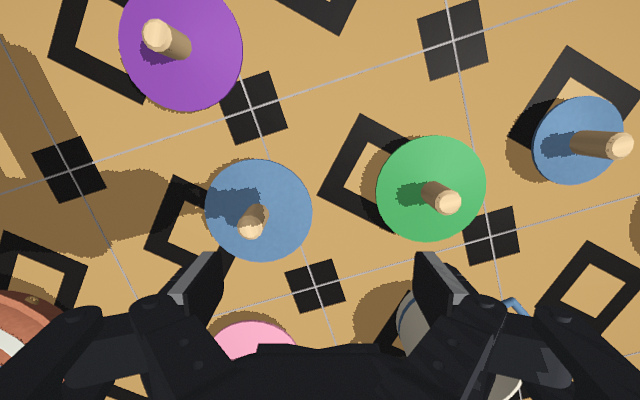

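The wrist view shows the blue medium lid at (258,210), knob at (250,222). Ray-cast centre is (452.3,-239), agreeing with the fixed cameras.

{"op": "drive_tool", "data": {
  "plan": [
    {"x": -0.65,"y": -1.26,"z": 0.5,"ax": 0,"ay": 0,"az": 0,"hand": 85},
    {"x": -0.65,"y": -1.26,"z": 1.0,"ax": 0,"ay": 0,"az": 0,"hand": 85},
    {"x": -0.65,"y": -1.26,"z": 1.6,"ax": 0,"ay": 0,"az": 0,"hand": 85},
    {"x": -0.65,"y": -1.26,"z": 1.6,"ax": 0,"ay": 0,"az": 0,"hand": 85},
    {"x": -0.65,"y": -1.26,"z": 1.6,"ax": 0,"ay": 0,"az": 0,"hand": 85},
    {"x": -0.65,"y": -1.26,"z": 1.6,"ax": 0,"ay": 0,"az": 0,"hand": 85},
    {"x": -0.65,"y": -1.26,"z": 1.6,"ax": 0,"ay": 0,"az": 0,"hand": 85}
  ]
}}

```text
clock: 2.85
eef_pos: [454.2, -240.1, 125.2]
tcp_rot: [-3.141, 0.003, 2.832]
contact_force: [0.6, 0.1, 0.2]
opening: 1.001
grasp_force: 0.0
```

```bash
python3 - <<'E'
from h import *
go((452.3,-239,36)); i=imaging.grab_frame("wrist")[:,:,::-1].copy();c=imaging.camera_info("wrist"); cv2.imwrite("pics/w2.png",i)
E
```

```text
tcp [ 454.2 -240.1  125.2] t 2.85 F [0.6 0.1 0.2] tool shift/50: [0.048 0.011 1.784]
```

View pics/w2.png

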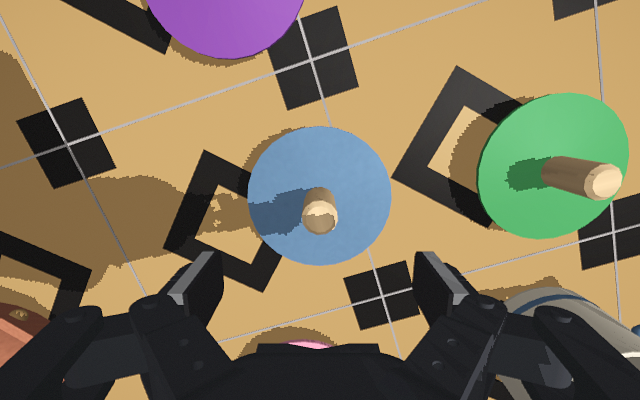

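The wrist view shows the blue lid's knob at (319,217), midway between the fingers (pads at about 215 and 420). I'll descend and grip.

{"op": "drive_tool", "data": {
  "plan": [
    {"x": 0.03,"y": 0.01,"z": 0.6,"ax": 0,"ay": 0,"az": 0,"hand": 85},
    {"x": 0.03,"y": 0.01,"z": 1.2,"ax": 0,"ay": 0,"az": 0,"hand": 85},
    {"x": 0.03,"y": 0.01,"z": 1.6,"ax": 0,"ay": 0,"az": 0,"hand": 85},
    {"x": 0.03,"y": 0.01,"z": 1.78,"ax": 0,"ay": 0,"az": 0,"hand": 60},
    {"x": 0.03,"y": 0.01,"z": 1.78,"ax": 0,"ay": 0,"az": 0,"hand": 40},
    {"x": 0.03,"y": 0.01,"z": 1.78,"ax": 0,"ay": 0,"az": 0,"hand": 34},
    {"x": 0.03,"y": 0.01,"z": 1.78,"ax": 0,"ay": 0,"az": 0,"hand": 32},
    {"x": 0.03,"y": 0.01,"z": 1.78,"ax": 0,"ay": 0,"az": 0,"hand": 32}
  ],
  "grip_force": 40
}}

```text
clock: 3.7
eef_pos: [452.7, -239.7, 35.5]
tcp_rot: [-3.141, 0.002, 2.831]
contact_force: [-0.6, -0.3, 0.2]
opening: 0.377
grasp_force: 0.0
```

{"op": "drive_tool", "data": {
  "plan": [
    {"x": 0,"y": 0,"z": 0,"ax": 0,"ay": 0,"az": 0,"hand": 15},
    {"x": 0,"y": 0,"z": 0,"ax": 0,"ay": 0,"az": 0,"hand": 15},
    {"x": 0,"y": 0,"z": 0,"ax": 0,"ay": 0,"az": 0,"hand": 15},
    {"x": 0,"y": 0,"z": 0,"ax": 0,"ay": 0,"az": 0,"hand": 15},
    {"x": 0,"y": 0,"z": 0,"ax": 0,"ay": 0,"az": 0,"hand": 15}
  ],
  "grip_force": 40
}}

```text
clock: 4.2
eef_pos: [452.5, -239.6, 35.4]
tcp_rot: [-3.141, 0.001, 2.831]
contact_force: [-0.1, 1.3, 7.6]
opening: 0.269
grasp_force: 38.8
```

{"op": "drive_tool", "data": {
  "plan": [
    {"x": 0,"y": 0,"z": -0.2,"ax": 0,"ay": 0,"az": 0,"hand": 15},
    {"x": 0,"y": 0,"z": -0.5,"ax": 0,"ay": 0,"az": 0,"hand": 15},
    {"x": 0,"y": 0,"z": -1,"ax": 0,"ay": 0,"az": 0,"hand": 15},
    {"x": 0,"y": 0,"z": -1.5,"ax": 0,"ay": 0,"az": 0,"hand": 15},
    {"x": 0,"y": 0,"z": -2,"ax": 0,"ay": 0,"az": 0,"hand": 15},
    {"x": 0,"y": 0,"z": -2.5,"ax": 0,"ay": 0,"az": 0,"hand": 15},
    {"x": 0,"y": 0,"z": -2.8,"ax": 0,"ay": 0,"az": 0,"hand": 15},
    {"x": 0,"y": 0,"z": -2.8,"ax": 0,"ay": 0,"az": 0,"hand": 15}
  ],
  "grip_force": 60
}}

```text
clock: 5.0
eef_pos: [453.1, -239.9, 177.0]
tcp_rot: [-3.141, 0.004, 2.831]
contact_force: [0.3, -0.4, -2.1]
opening: 0.266
grasp_force: 58.9
```

```bash
python3 - <<'E'
from h import *
go((650.3,-78.6,175)); i=imaging.grab_frame("wrist")[:,:,::-1].copy();c=imaging.camera_info("wrist"); s=monitor.sense(); print(s["opening"],s["grasp_force"],s["wrist_torque"])
h=cv2.cvtColor(i,cv2.COLOR_BGR2HSV); cv2.imwrite("pics/w3.png",i)
b=max(blobs(cv2.inRange(h,(100,90,60),(118,255,255)),400),key=len); print(b.mean(0)); 
for dz in(7,): print(circ(c,b,s["eef_pos"][2]-dz), s["eef_pos"])
E
```

```text
tcp [ 453.1 -239.9  177. ] t 5.0 F [ 0.3 -0.4 -2.1] tool shift/50: [-2.768  4.278  0.049]
0.26345388679316756 58.88915240240749 [-0.00527772  0.03831211 -0.03614992]
[317.71253823 219.71712538]
(array([ 448.38154497, -239.34001299]), np.float64(105.8446488903946)) [ 452.37069062 -239.52197204  175.55053124]
```

View pics/w3.png

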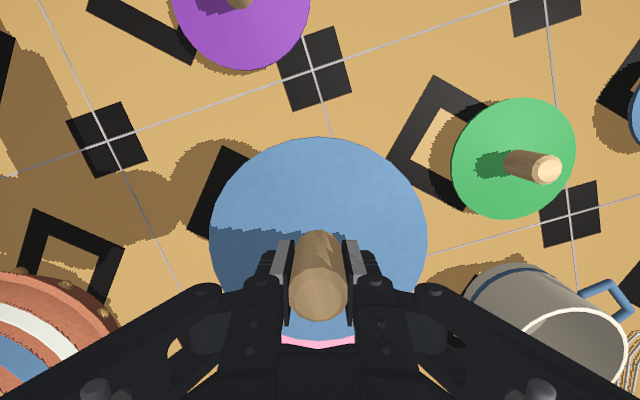

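The lid hangs level in the grip: flange centred at about (318,240), knob between the pads. Now over to the pot.

{"op": "drive_tool", "data": {
  "plan": [
    {"x": -0.2,"y": 0.3,"z": 0,"ax": 0,"ay": 0,"az": 0,"hand": 15},
    {"x": -0.5,"y": 0.8,"z": 0,"ax": 0,"ay": 0,"az": 0,"hand": 15},
    {"x": -0.9,"y": 1.4,"z": 0,"ax": 0,"ay": 0,"az": 0,"hand": 15},
    {"x": -1.3,"y": 2.0,"z": 0,"ax": 0,"ay": 0,"az": 0,"hand": 15},
    {"x": -1.7,"y": 2.6,"z": 0,"ax": 0,"ay": 0,"az": 0,"hand": 15},
    {"x": -2.1,"y": 3.2,"z": 0,"ax": 0,"ay": 0,"az": 0,"hand": 15},
    {"x": -2.4,"y": 3.7,"z": 0,"ax": 0,"ay": 0,"az": 0,"hand": 15},
    {"x": -2.6,"y": 4.0,"z": 0,"ax": 0,"ay": 0,"az": 0,"hand": 15}
  ]
}}

```text
clock: 5.85
eef_pos: [637.5, -87.0, 172.8]
tcp_rot: [-3.141, -0.002, 2.832]
contact_force: [0.8, -0.3, -1.9]
opening: 0.265
grasp_force: 59.0
```

{"op": "drive_tool", "data": {
  "plan": [
    {"x": -0.1,"y": 0.15,"z": 0,"ax": 0,"ay": 0,"az": 0,"hand": 15},
    {"x": -0.17,"y": 0.28,"z": 0,"ax": 0,"ay": 0,"az": 0,"hand": 15},
    {"x": -0.17,"y": 0.28,"z": 0,"ax": 0,"ay": 0,"az": 0,"hand": 15},
    {"x": -0.17,"y": 0.28,"z": 0,"ax": 0,"ay": 0,"az": 0,"hand": 15},
    {"x": -0.17,"y": 0.28,"z": 0,"ax": 0,"ay": 0,"az": 0,"hand": 15}
  ]
}}

```text
clock: 6.35
eef_pos: [648.7, -78.7, 174.6]
tcp_rot: [-3.141, -0.0, 2.83]
contact_force: [0.7, 0.0, -1.3]
opening: 0.264
grasp_force: 59.0
```

```bash
python3 - <<'E'
from h import *
i=imaging.grab_frame("scene")[:,:,::-1].copy(); j=imaging.grab_frame("top")[:,:,::-1].copy(); go((650.3,-78.6,105)); s=monitor.sense(); print(s["opening"])
for n,im in(("scene",i),("top",j)):
    c=imaging.camera_info(n); h=cv2.cvtColor(im,cv2.COLOR_BGR2HSV)
    for b in blobs(cv2.inRange(h,(100,90,60),(118,255,255)),200): print(n,b.mean(0).round(),circ(c,b,s["eef_pos"][2]-7))
f=lambda i,x,y:cv2.resize(i[y:y+150,x:x+100],None,fx=4,fy=4,interpolation=cv2.INTER_NEAREST)
cv2.imwrite("pics/c4.png",np.hstack([f(i,252,190),f(j,316,40)]))
E
```

```text
tcp [648.9 -78.5 174.7] t 6.45 F [-0.1 -0.3 -1.7] tool shift/50: [-0.028  0.007  1.394]
0.2655014074479139
scene [306. 265.] (array([654.14072717, -74.51967247]), np.float64(108.48521758532469))
scene [435. 258.] (array([679.31277744, 190.7363952 ]), np.float64(118.99529023535008))
scene [ 70. 265.] (array([ 584.80046023, -554.61990313]), np.float64(147.42416627644187))
scene [ 40. 230.] (array([ 521.08943342, -611.92183571]), np.float64(56.009539703348885))
scene [363. 215.] (array([565.2464373,  62.9272948]), np.float64(75.04129329386912))
top [598. 174.] (array([ 516.21887076, -541.7264584 ]), np.float64(146.78346626577047))
top [224. 141.] (array([566.76252102, 200.91063853]), np.float64(117.67903760295908))
```

View pics/c4.png

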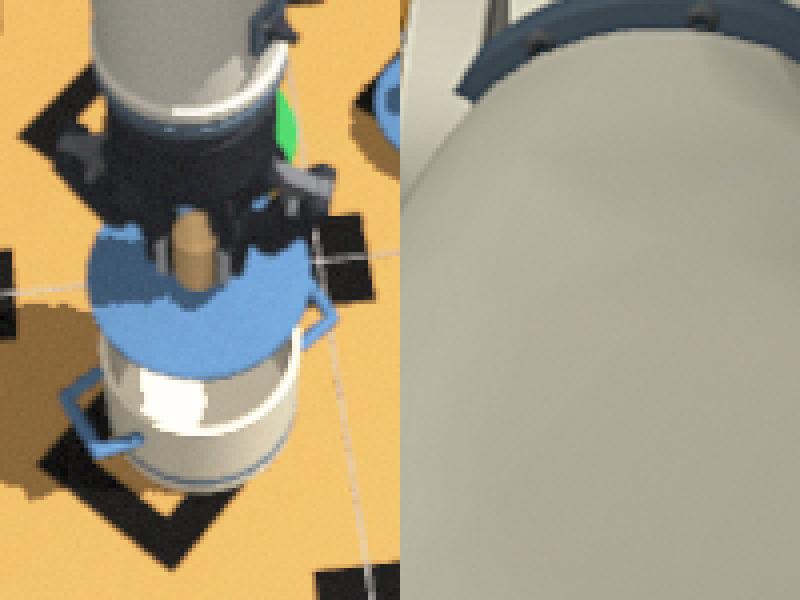

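The scene crop shows the lid held level above the pot, which hasn't moved (rim still at about (301,275)). In the top view the arm hides both. Home TCP z is about 105.4. I'll lower, slowing near the rim.

{"op": "drive_tool", "data": {
  "plan": [
    {"x": -0.03,"y": 0.01,"z": 0.2,"ax": 0,"ay": 0,"az": 0,"hand": 15},
    {"x": -0.03,"y": 0.01,"z": 0.45,"ax": 0,"ay": 0,"az": 0,"hand": 15},
    {"x": -0.03,"y": 0.01,"z": 0.7,"ax": 0,"ay": 0,"az": 0,"hand": 15},
    {"x": -0.03,"y": 0.01,"z": 0.9,"ax": 0,"ay": 0,"az": 0,"hand": 15},
    {"x": -0.03,"y": 0.01,"z": 1.05,"ax": 0,"ay": 0,"az": 0,"hand": 15},
    {"x": -0.03,"y": 0.01,"z": 1.15,"ax": 0,"ay": 0,"az": 0,"hand": 15},
    {"x": -0.03,"y": 0.01,"z": 1.22,"ax": 0,"ay": 0,"az": 0,"hand": 15},
    {"x": -0.03,"y": 0.01,"z": 1.26,"ax": 0,"ay": 0,"az": 0,"hand": 15}
  ]
}}

```text
clock: 7.25
eef_pos: [651.0, -77.9, 111.3]
tcp_rot: [-3.142, 0.0, 2.831]
contact_force: [0.3, 0.5, -1.4]
opening: 0.261
grasp_force: 59.0
```

{"op": "drive_tool", "data": {
  "plan": [
    {"x": 0,"y": 0,"z": 0.02,"ax": 0,"ay": 0,"az": 0,"hand": 15},
    {"x": 0,"y": 0,"z": 0.04,"ax": 0,"ay": 0,"az": 0,"hand": 15},
    {"x": 0,"y": 0,"z": 0.06,"ax": 0,"ay": 0,"az": 0,"hand": 15},
    {"x": 0,"y": 0,"z": 0.06,"ax": 0,"ay": 0,"az": 0,"hand": 15},
    {"x": 0,"y": 0,"z": 0.06,"ax": 0,"ay": 0,"az": 0,"hand": 15}
  ]
}}

```text
clock: 7.75
eef_pos: [650.9, -77.9, 108.6]
tcp_rot: [3.142, 0.0, 2.831]
contact_force: [-0.0, -0.3, -1.7]
opening: 0.268
grasp_force: 59.0
```

{"op": "drive_tool", "data": {
  "plan": [
    {"x": 0,"y": 0,"z": 0.02,"ax": 0,"ay": 0,"az": 0,"hand": 15},
    {"x": 0,"y": 0,"z": 0.04,"ax": 0,"ay": 0,"az": 0,"hand": 15},
    {"x": 0,"y": 0,"z": 0.05,"ax": 0,"ay": 0,"az": 0,"hand": 15},
    {"x": 0,"y": 0,"z": 0.05,"ax": 0,"ay": 0,"az": 0,"hand": 15},
    {"x": 0,"y": 0,"z": 0.05,"ax": 0,"ay": 0,"az": 0,"hand": 15}
  ]
}}

```text
clock: 8.25
eef_pos: [650.8, -77.9, 106.0]
tcp_rot: [-3.142, -0.0, 2.831]
contact_force: [-0.7, 0.5, -1.1]
opening: 0.265
grasp_force: 59.0
```

{"op": "drive_tool", "data": {
  "plan": [
    {"x": 0,"y": 0,"z": 0.01,"ax": 0,"ay": 0,"az": 0,"hand": 15},
    {"x": 0,"y": 0,"z": 0.02,"ax": 0,"ay": 0,"az": 0,"hand": 15},
    {"x": 0,"y": 0,"z": 0.02,"ax": 0,"ay": 0,"az": 0,"hand": 15},
    {"x": 0,"y": 0,"z": 0.02,"ax": 0,"ay": 0,"az": 0,"hand": 15}
  ]
}}

```text
clock: 8.65
eef_pos: [651.0, -77.9, 105.5]
tcp_rot: [3.142, 0.0, 2.831]
contact_force: [-2.5, 0.9, 4.6]
opening: 0.265
grasp_force: 59.7
```

Contact came at the expected height (105.5, force +4.6 N). I'll release gently, opening in small steps.

{"op": "drive_tool", "data": {
  "plan": [
    {"x": 0,"y": 0,"z": 0,"ax": 0,"ay": 0,"az": 0,"hand": 24},
    {"x": 0,"y": 0,"z": 0,"ax": 0,"ay": 0,"az": 0,"hand": 28},
    {"x": 0,"y": 0,"z": 0,"ax": 0,"ay": 0,"az": 0,"hand": 36},
    {"x": 0,"y": 0,"z": 0,"ax": 0,"ay": 0,"az": 0,"hand": 46},
    {"x": 0,"y": 0,"z": 0,"ax": 0,"ay": 0,"az": 0,"hand": 56},
    {"x": 0,"y": 0,"z": 0,"ax": 0,"ay": 0,"az": 0,"hand": 60},
    {"x": 0,"y": 0,"z": 0,"ax": 0,"ay": 0,"az": 0,"hand": 60}
  ],
  "grip_force": 20
}}

```text
clock: 9.35
eef_pos: [650.9, -77.9, 105.0]
tcp_rot: [-3.142, -0.0, 2.831]
contact_force: [0.5, 0.6, 0.4]
opening: 0.698
grasp_force: 0.0
```

{"op": "drive_tool", "data": {
  "plan": [
    {"x": 0,"y": 0,"z": -0.2,"ax": 0,"ay": 0,"az": 0,"hand": 60},
    {"x": 0,"y": 0,"z": -0.6,"ax": 0,"ay": 0,"az": 0,"hand": 60},
    {"x": 0,"y": 0,"z": -1.2,"ax": 0,"ay": 0,"az": 0,"hand": 60},
    {"x": 0,"y": 0,"z": -1.8,"ax": 0,"ay": 0,"az": 0,"hand": 60},
    {"x": 0,"y": 0,"z": -2.4,"ax": 0,"ay": 0,"az": 0,"hand": 60},
    {"x": 1,"y": 0,"z": -2.6,"ax": 0,"ay": 0,"az": 0,"hand": 60},
    {"x": 2,"y": 0,"z": -2.6,"ax": 0,"ay": 0,"az": 0,"hand": 60},
    {"x": 3,"y": 0,"z": -2.6,"ax": 0,"ay": 0,"az": 0,"hand": 60}
  ]
}}

```text
clock: 10.15
eef_pos: [507.7, -32.0, 236.1]
tcp_rot: [3.141, 0.002, 2.83]
contact_force: [0.3, 0.5, -0.1]
opening: 0.7
grasp_force: 0.0
```

{"op": "drive_tool", "data": {
  "plan": [
    {"x": 0.6,"y": -1,"z": 0,"ax": 0,"ay": 0,"az": 0,"hand": 60},
    {"x": 1.2,"y": -2,"z": 0,"ax": 0,"ay": 0,"az": 0,"hand": 60},
    {"x": 1.2,"y": -3,"z": 0,"ax": 0,"ay": 0,"az": 0,"hand": 60},
    {"x": 1.2,"y": -4,"z": 0,"ax": 0,"ay": 0,"az": 0,"hand": 60},
    {"x": 1.2,"y": -4.5,"z": 0,"ax": 0,"ay": 0,"az": 0,"hand": 60},
    {"x": 1.2,"y": -4.5,"z": 0,"ax": 0,"ay": 0,"az": 0,"hand": 60},
    {"x": 1.2,"y": -4.5,"z": 0,"ax": 0,"ay": 0,"az": 0,"hand": 60},
    {"x": 1.2,"y": -4.5,"z": 0,"ax": 0,"ay": 0,"az": 0,"hand": 60}
  ]
}}

```text
clock: 10.95
eef_pos: [383.3, -227.6, 235.3]
tcp_rot: [3.141, 0.0, 2.831]
contact_force: [1.2, 0.2, 0.4]
opening: 0.706
grasp_force: 0.0
```

```bash
python3 - <<'E'
from h import *
I={n:imaging.grab_frame(n)[:,:,::-1].copy() for n in("scene","top")}; go((0,0,0)); P={}
for n,im in I.items():
    c=imaging.camera_info(n); h=cv2.cvtColor(im,cv2.COLOR_BGR2HSV)
    for b in blobs(cv2.inRange(h,(100,90,60),(118,255,255)),200): print(n,b.mean(0).round(),"z98",*circ(c,b,98),"z28",*circ(c,b,28))
f=lambda i,x,y:cv2.resize(i[y:y+110,x:x+100],None,fx=4,fy=4,interpolation=cv2.INTER_NEAREST)
cv2.imwrite("pics/c5.png",np.hstack([f(I["scene"],252,210),f(I["top"],316,60)]))
E
```

```text
tcp [ 383.5 -227.2  235.2] t 11.05 F [ 1.2 -0.8 -0.7] tool shift/50: [8.688 1.994 4.703]
scene [296. 280.] z98 [655.30397882 -81.05426141] 114.79823484877947 z28 [623.07119019 -79.00947782] 123.27065725590778
scene [435. 258.] z98 [646.58673579 214.54889027] 128.41927129060153 z28 [613.69427496 238.35751519] 137.85019293203536
scene [ 70. 265.] z98 [ 544.76822217 -589.95334805] 158.94813986746487 z28 [ 504.37759363 -625.46670314] 170.67894551572954
scene [ 40. 230.] z98 [ 475.84446505 -651.84295009] 60.49601142879601 z28 [ 430.36707552 -691.92392638] 64.96078184486069
scene [363. 215.] z98 [523.69134266  76.43850919] 80.46390411533855 z28 [481.74518301  90.10668821] 86.40235939811402
top [287. 198.] z98 [466.47707126  82.64156214] 78.34908927773213 z28 [478.43520182  90.03956643] 84.23921724485949
top [224. 141.] z98 [588.08241921 219.11635552] 127.69705032400915 z28 [609.53175809 237.4657206 ] 137.69707843953717
top [358. 119.] z98 [646.16812885 -75.55357   ] 113.43235994333841 z28 [672.20022207 -80.29947045] 122.31806014595956
```

View pics/c5.png

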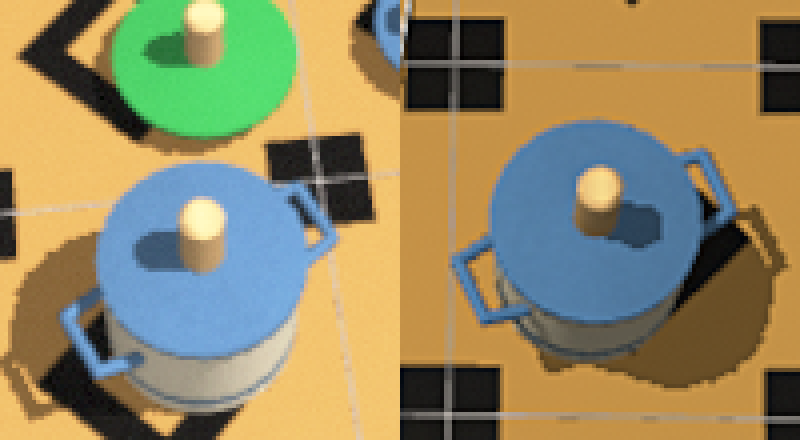

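The crops show the lid seated level on the rim: flange centre about (302,275) in scene and (365,115) in top, where the empty mouth was. The pot and the other two blue lids haven't moved.

```bash
python3 -c "
from rig import r
print(r.sign_off())"
```

```text
the job is handed in; nothing more can be done
None
```

The medium blue lid is fully home on the cream pot, the pot and the other lids are where they were, and the job was handed in at about 11 s.

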